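# Pack the welder's kit tray

### The arm

A 7-joint arm with a two-finger parallel gripper is mounted at the origin on the work surface. World frame = base frame: x ahead of the robot, y to its left, z up, the work surface at z = 0. Lengths are in m, angles in rad, forces in N, time in s.
With the tool pointing down it reaches from about 0.4 to 0.925 m from the base axis. Payload 5.6 kg.
Tool frame: the origin (TCP) lies between the finger pads; the fingertips stand 22 mm ahead of it and the grasp point (between the pads) lies 3 mm ahead of it (tip_extent is the z of the fingertips in the tool frame, in m); z points along the fingers, y is the line along which they close (so a half turn about z gives the same grasp; the last joint's range is limited). The gripper opens to 85 mm and grips with 20 to 120 N. Pads are 22 mm wide; open, the fingers measure 114 mm over their backs; the gripper's body (76 mm by 85 mm) begins 54 mm behind the grasp point. The pads swing forward as they close: fully open they stand 13 mm farther back than shut.
Start: joints at [1.254, 0.468, -0.012, 1.603, 0.006, 1.071, -0.056], TCP at [0.176, -0.626, 0.253] pointing down, gripper open.
Joint ranges: [-2.53, 2.53], [-0.31, 2.02], [-1.57, 1.55], [0.28, 2.44], [-1.29, 4.43], [0.15, 1.84], [-2.92, 2.92]. Speed limits (rad/s): [2.57, 2.57, 3.14, 3.14, 3.14, 3.14, 3.14].

### API

Orientations are given as a unit quaternion [w, x, y, z].
In Python, from workcell import * gives the robot as it stands. Calls block until the motion is done:
- move_pose(position, orientation): joint-space move of the TCP to a pose.
- movel(position, attitude=None, max_speed=0.15, stop_force=None): straight line of the TCP; attitude=None keeps the orientation; max_speed is the mean speed in m/s. With stop_force (N) it stops when the force on the tool has changed by that much, and returns True; else False.
- set_joints(angles): joint-space move.
- move_gripper(opening, squeeze=None): finger opening in m; squeeze is the grip in N (None keeps the last); returns when the fingers have stopped.
- sleep(seconds).
- ik(position, orientation): joint angles nearest the present ones, or None.
- get_state(): the state.
- camera(name): name is "side" or "top"; returns (picture, depth): 384x512x3 uint8, blue, green, red; 384x512 float32, m along the optical axis (not along the pixel's ray), 0 where there is no reading.
- get_calibration(name): a dict with "fovy" (degrees; the focal length in pixels is half the picture's height over the tangent of half this angle, whatever the lens; pixels are square), "cx", "cy" (the principal point, pixels), "origin" and "attitude" of the camera in the world. Camera axes: x right, y up, looking along -z (the intrinsics and any distortion apply to the point x, -y, -z); pixel columns grow to the right and rows downward; lengths in m; the calibration is good to about 2 mm. A picture is of the moment at which its call begins. get_calibration takes no time and is no camera call.
A pose or a line that the arm cannot do raises MotionError and nothing moves.
- close_job(): hands the job in; it is judged then, once.
Trained networks look in the newest picture that a camera, given by its name, has taken for a name from the list of things; names that differ only in an ending like _2 or _b are one class to them, and where a whole thing is asked for, a point or a joint stands for the part that bears it (a point fixed in the world has none). Each returns a list of dicts, best first, with "confidence" (0 to 1); they miss things now and then, are a little off and sometimes report something else, mostly with a low value. They report only what shows in the picture. A call takes as long as a camera call. They do not tell look-alikes from the thing itself.
- cut_out(camera, target): "region" (384x512 bool, what is visible of it) and "pixel" ([column, row] in pixels, amid what is visible of it).
- spot_point(camera, target): "pixel" ([column, row] in pixels: a listed point, or the origin of a listed thing).
The state is a dict: "t": time; "joints": joint angles; "joint_vel": joint speeds; "effort": joint torques, N m; "eef_pos": TCP position; "ee_rot": TCP orientation; "wrist_force": force on the tool from outside, world axes, zero at the start; "wrist_torque": the same for the moment, N m; "gripper_width": finger opening in m; "grip_force": force on a finger pad.
Only numpy, scipy, OpenCV 4.12 (cv2) and the standard library are available. Lean on these libraries where they do the work, as an engineer would, in place of code of your own. Each camera call takes 0.05 s, during which the arm holds its last target. There are 200 camera calls.

### The job

Pack the blue kit tray for the next welding shift: stand the clean copper nozzle upright in the middle of the yellow insert and the blue-lidded tin upright in the middle of the white one, and lay the red magnet flat in the middle of the green one and the steel hexagon nut flat in the middle of the black one. The burnt black nozzle and the red-lidded tin do not belong in the kit: leave them standing where they are.

Things in the scene. Friction and masses are not known exactly. Their poses are not given: they have to be found in the camera images.
- clean_nozzle_mid (a point): Clean, bright copper welding-torch nozzle with a brass band near its foot, standing upright on its wide end: 65 mm tall, 28 mm across over its lower 40 mm, then narrowing to 21 mm at the top, about 120 g. Point: centre, half-way up; z axis up its length
- burnt_nozzle_mid (a point): Look-alike that does not belong: burnt nozzle of the same shape, black all over with spatter lumps near the top, standing upright on its wide end: 65 mm tall, 28 mm across over its lower 40 mm, then narrowing to 21 mm at the top, about 120 g. Point: centre, half-way up; z axis up its length
- blue_tin_mid (a point): Metal paste tin with a blue lid, round, 56 mm across and 40 mm tall, standing upright, about 140 g. Point: centre, half-way up; z axis up
- red_tin_mid (a point): Look-alike that does not belong: metal paste tin with a red lid, round, 56 mm across and 40 mm tall, standing upright, about 140 g. Point: centre, half-way up; z axis up
- magnet_mid (a point): Red welding magnet with a dark band round its edge, lying flat: 22 mm thick, outlined like a house or blunt arrow, about 160 g (it does not in fact attract anything here). Point: half-way up, near its centre of mass; x axis towards the arrow's tip, z up. Its two parallel flat sides lie 20 mm either side (y), from x = -21 to +13 mm; the tip is at x = +33 mm. Grip it across y
- nut_mid (a point): Large dark steel hexagon nut lying flat, 46 mm across flats (53 mm over corners), 24 mm tall, with an open 30 mm hole, about 200 g. Point: centre, half-way up; z up. One pair of flats faces +x and -x, the others follow every 60 degrees
- yellow_floor (a point): Middle of the upper face of the floor of the yellow insert, one of four square inserts (94 mm outside, 86 mm inside, walls 4 mm thick whose tops stand 6 mm above this floor) that fill the fixed blue kit tray two by two, in any arrangement, centres 97 mm apart. The floor lies 8 mm above the table; the tray (204 mm square) has a rim 16 mm above the table. z axis up, x and y along the insert's walls
- white_floor (a point): Middle of the upper face of the floor of the white insert, one of four square inserts (94 mm outside, 86 mm inside, walls 4 mm thick whose tops stand 6 mm above this floor) that fill the fixed blue kit tray two by two, in any arrangement, centres 97 mm apart. The floor lies 8 mm above the table; the tray (204 mm square) has a rim 16 mm above the table. z axis up, x and y along the insert's walls
- green_floor (a point): Middle of the upper face of the floor of the green insert, one of four square inserts (94 mm outside, 86 mm inside, walls 4 mm thick whose tops stand 6 mm above this floor) that fill the fixed blue kit tray two by two, in any arrangement, centres 97 mm apart. The floor lies 8 mm above the table; the tray (204 mm square) has a rim 16 mm above the table. z axis up, x and y along the insert's walls
- black_floor (a point): Middle of the upper face of the floor of the black insert, one of four square inserts (94 mm outside, 86 mm inside, walls 4 mm thick whose tops stand 6 mm above this floor) that fill the fixed blue kit tray two by two, in any arrangement, centres 97 mm apart. The floor lies 8 mm above the table; the tray (204 mm square) has a rim 16 mm above the table. z axis up, x and y along the insert's walls
There are look-alikes about, which are no part of the job. Leave any purple or turquoise look-alike of the part that bears nut_mid alone.

How it is judged:
By the outcome, as a careful person would: the job done as asked, in the order asked, and still so for the second after the job is handed in, with the robot touching nothing.
It also fails if it takes over 106 s, if anything falls off the work surface, if the arm or the gripper's body presses on something with over 40 N, if the wrist force passes 120 N, or if a joint passes its speed limit or range.

## Working session

There is one attempt and no reset: what is moved stays moved. The work goes in short steps, each a Python script; the robot and the scene stay as the last script left them, time stands still between calls to the robot, and variables do not carry over. Pictures are saved under pics/ and viewed, at most 14 in all, crops included, and the job is handed in when it is done.

```bash
ls; mkdir -p pics
python3 - <<'E'
from workcell import *
import cv2,numpy as np
for n in("top","side"):
    p,d=camera(n);cv2.imwrite(f"pics/{n}0.png",p);print(n,get_calibration(n));np.save(f"pics/{n}0.npy",d)
    for t in["clean_nozzle_mid","blue_tin_mid","magnet_mid","nut_mid","yellow_floor","white_floor","green_floor","black_floor"]:
        print(t,[(np.round(r["pixel"],1).tolist(),round(r["confidence"],2)) for r in spot_point(n,t)])
print(get_state())
E
```

```text
pics
top {'fovy': 48.53901294719013, 'cx': 254.20186929772115, 'cy': 187.02804396928235, 'origin': array([ 0.3110148 , -0.05000261,  0.97119972]), 'attitude': array([ 0.70495593,  0.0723085 , -0.0581312 , -0.70315673])}
clean_nozzle_mid [([285.2, 158.6], 0.66)]
blue_tin_mid [([332.7, 214.8], 0.81)]
magnet_mid [([404.3, 153.6], 0.81)]
nut_mid [([226.5, 197.6], 0.84), ([240.3, 237.1], 0.79), ([239.7, 164.5], 0.71), ([282.2, 248.0], 0.51), ([267.0, 208.6], 0.5)]
yellow_floor [([121.7, 190.4], 0.75), ([410.6, 208.0], 0.49), ([271.3, 208.6], 0.25)]
white_floor [([116.6, 152.5], 0.57), ([119.5, 190.8], 0.39)]
green_floor [([152.4, 141.3], 0.78)]
black_floor [([165.1, 174.6], 0.75), ([266.7, 208.6], 0.45), ([334.8, 212.3], 0.27)]
side {'fovy': 52.06558630388578, 'cx': 259.3067895348107, 'cy': 197.33275008522358, 'origin': array([0.0488799 , 0.46409068, 0.60335479]), 'attitude': array([-0.32284235, -0.14481299,  0.40661159,  0.84229985])}
clean_nozzle_mid [([249.0, 183.1], 0.76)]
blue_tin_mid [([322.1, 189.9], 0.57)]
magnet_mid [([312.4, 144.8], 0.58)]
nut_mid [([287.5, 246.6], 0.92), ([283.
[... 287 characters left out ...]
3 , -0.011611  ,  1.6026979 ,  0.00597289,
        1.07141577, -0.0562508 ]), 'joint_vel': array([ 7.79699298e-04, -1.10288987e-03,  1.09132796e-03,  4.90489873e-04,
        1.16815160e-03,  2.35359130e-05,  8.00008236e-04]), 'effort': array([ 3.97957756e-04, -5.32215250e+01,  2.13907968e-02, -2.51629704e+01,
        1.14836876e-02,  1.16720970e-03, -4.70442405e-07]), 'eef_pos': array([ 0.1757076 , -0.62580331,  0.25329947]), 'ee_rot': array([ 1.39591702e-05,  9.90647741e-01,  1.36444324e-01, -2.97796943e-06]), 'wrist_force': array([-0.51969314,  0.85825835,  0.1707683 ]), 'wrist_torque': array([ 0.03746782,  0.0531206 , -0.01700272]), 'grip_force': 0.0, 'gripper_width': 0.08557843689716635}
```

View pics/top0.png

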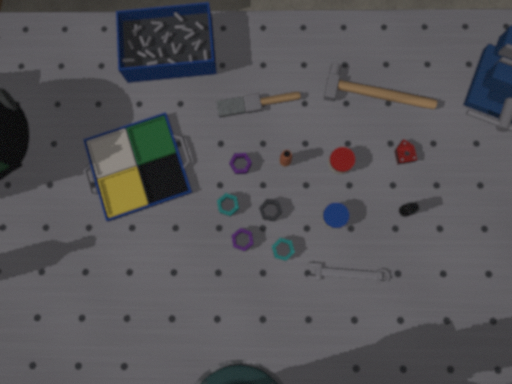

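View pics/side0.png

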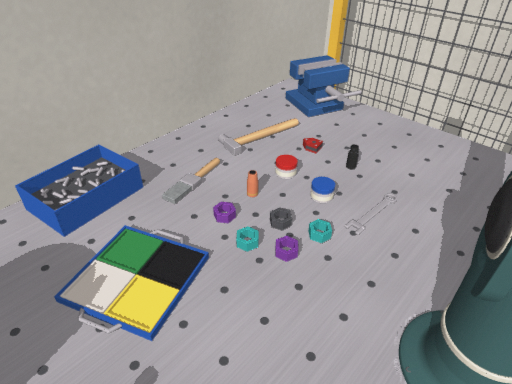

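The top view shows the copper nozzle (285,158), burnt nozzle (409,209), blue tin (336,215), red tin (342,160), magnet (405,152) and dark nut (270,210) ringed by purple and turquoise nuts. In the tray the inserts are white (112,152), green (152,141), black (165,178) and yellow (122,192). The side view agrees.

```bash
cat > h.py <<'E'
from workcell import *
import cv2,numpy as np
from scipy.spatial.transform import Rotation as R
def cloud(n,d):
    c=get_calibration(n);f=192/np.tan(np.radians(c["fovy"])/2)
    v,u=np.mgrid[:384,:512]
    P=np.stack([(u-c["cx"])/f*d,-(v-c["cy"])/f*d,-d],-1)
    P=P@R.from_quat(c["attitude"],scalar_first=True).as_matrix().T+c["origin"]
    P[d==0]=np.nan
    return P
def pick(P,p,xy,r,zlo,zhi):
    m=(np.hypot(P[...,0]-xy[0],P[...,1]-xy[1])<r)&(P[...,2]>zlo)&(P[...,2]<zhi)
    return m
E
python3 - <<'E'
from h import *
for n,px in(("top",dict(cn=(285,158),bn=(409,209),bt=(336,215),rt=(342,160),mag=(405,152),nut=(270,210),t1=(228,204),p1=(240,163),p2=(243,239),t2=(284,248),W=(112,152),G=(152,141),B=(165,178),Y=(122,192),tab=(330,330))),
 ("side",dict(cn=(253,185),bn=(353,157),bt=(322,189),rt=(286,166),mag=(313,145),nut=(281,217),W=(100,285),G=(130,248),B=(173,263),Y=(145,300),tab=(350,300)))):
    p=cv2.imread(f"pics/{n}0.png");d=np.load(f"pics/{n}0.npy");P=cloud(n,d);np.save(f"pics/{n}P.npy",P)
    for k,(u,v) in px.items():
        print(n,k,np.round(np.nanmedian(P[v-1:v+2,u-1:u+2].reshape(-1,3),0),4),p[v,u])
    X=P[(P[...,0]>.2)&(P[...,0]<.8)&(abs(P[...,2])<.012)]
    X=X[::20];A=np.c_[X[:,:2],np.ones(len(X))];s=np.linalg.lstsq(A,X[:,2],rcond=None)[0]
    for _ in range(5):
        k=abs(A@s-X[:,2])<.004;s=np.linalg.lstsq(A[k],X[k,2],rcond=None)[0]
    print("plane",s)
E
```

```text
top cn [ 0.5455 -0.0987  0.0626] [ 51  67 107]
top bn [ 0.4336 -0.3631  0.0601] [27 25 26]
top bt [ 0.4231 -0.2109  0.0401] [108  56  31]
top rt [ 0.5471 -0.2277  0.0389] [ 31  30 116]
top mag [ 0.5705 -0.3762  0.0209] [44 43 69]
top nut [ 0.4392 -0.0666 -0.0016] [72 69 70]
top t1 [ 0.4529  0.0303 -0.0019] [71 69 69]
top p1 [ 0.55    0.0036 -0.0015] [75 72 73]
top p2 [ 0.3726 -0.0052 -0.0005] [74 71 71]
top t2 [ 3.525e-01 -9.790e-02  1.000e-04] [74 70 71]
top W [0.5754 0.3061 0.0051] [91 96 99]
top G [0.6018 0.2123 0.0067] [49 85 38]
top B [0.5127 0.177  0.0068] [22 21 22]
top Y [0.4792 0.2755 0.0076] [ 53 133 152]
top tab [ 0.1761 -0.1966 -0.0015] [101  97  99]
plane [-0.0007588   0.00053685 -0.00075308]
side cn [ 0.5478 -0.0955  0.0376] [ 94 129 214]
side bn [ 0.4341 -0.3612  0.0404] [47 48 48]
side bt [ 0.4164 -0.1911  0.0398] [179  92  47]
side rt [ 0.5381 -0.2073  0.0404] [ 50  53 212]
side mag [ 0.5624 -0.364   0.0222] [ 44  48 167]
side nut [ 0.4499 -0.0814  0.0023] [86 83 82]
side W [0.5753 0.3017 0.008 ] [147 154 161]
side G [0.6148 0.2092 0.0083] [ 78 140  59]
side B [0.5171 0.1763 0.009 ] [38 38 39]
side Y [0.4844 0.2661 0.0081] [ 82 219 237]
side tab [2.111e-01 9.000e-03 1.000e-04] [170 165 170]
plane [-0.00058096 -0.00050332  0.00067587]
```

Run:
```python
from h import *
from scipy.optimize import minimize
def hexi(r=.023):
    a=np.radians(30+60*np.arange(6));return np.c_[np.cos(a),np.sin(a)]*r/np.cos(np.pi/6)
house=np.array([[-21,-20],[13,-20],[33,0],[13,20],[-21,20]])/1e3
for n in("top","side"):
    P=np.load(f"pics/{n}P.npy");p=cv2.imread(f"pics/{n}0.png")
    for k,xy,r,h in(("cn",(.545,-.098),.03,.065),("bn",(.434,-.363),.03,.065),("bt",(.423,-.205),.045,.04),("rt",(.547,-.22),.045,.04)):
        m=pick(P,p,xy,r,h-.006,h+.006);X=P[m][:,:2]
        (cx,cy),rad=cv2.minEnclosingCircle((X*1000).astype(np.float32))
        print(n,k,m.sum(),X.mean(0).round(4),(round(cx,1),round(cy,1)),round(rad,1))
    for k,xy,h in(("mag",(.568,-.372),.022),("nut",(.44,-.067),.024)):
        m=pick(P,p,xy,.045,h-.007,h+.006);X=P[m][:,:2]
        (c,s,a)=cv2.minAreaRect((X*1000).astype(np.float32));print(n,k,m.sum(),X.mean(0).round(4),np.round(c,1),np.round(s,1),round(a,1))
        if k=="nut":
          # 6-fold phase: fit support function
          best=[]
          for a in np.radians(np.arange(0,60,1)):
            w=[np.ptp(X@[np.cos(a+t),np.sin(a+t)]) for t in(0,np.pi/3,2*np.pi/3)];best.append(sum(w))
          print("flat normals deg",np.argmin(best),min(best)/3,max(best)/3)
    # tray inserts
    b,g,rr=[p[...,i].astype(int) for i in range(3)]
    near=(np.hypot(P[...,0]-.545,P[...,1]-.243)<.16)
    for k,m in dict(Y=(rr>b*1.8)&(g>b*1.5),G=(g>b*1.3)&(g>rr*1.4)).items():
        m=m&near;X=P[m][:,:2];c,s,a=cv2.minAreaRect((X*1000).astype(np.float32));print(n,k,np.round(c,1),np.round(s,1),round(a,1),X.mean(0).round(4))
    m=near&(b>rr*1.7)&(P[...,2]<.03)&(P[...,2]>.004);X=P[m][:,:2];c,s,a=cv2.minAreaRect((X*1000).astype(np.float32));print(n,"tray",np.round(c,1),np.round(s,1),round(a,1))
for n,s in(("top",(220,120,220,150)),("side",(200,120,180,150))):
    x,y,w,h=s;p=cv2.imread(f"pics/{n}0.png")[y:y+h,x:x+w];p=cv2.convertScaleAbs(cv2.resize(p,None,fx=3.5,fy=3.5,interpolation=cv2.INTER_CUBIC),alpha=1.5 if n=="top" else 1);cv2.imwrite(f"pics/{n}1.png",p)
```

```text
top cn 74 [ 0.5535 -0.102 ] (553.9, -102.1) 10.4
top bn 84 [ 0.4371 -0.3719] (438.2, -373.0) 11.7
top bt 521 [ 0.4225 -0.2108] (422.7, -211.1) 28.4
top rt 491 [ 0.5493 -0.2286] (549.6, -229.0) 28.4
top mag 343 [ 0.5699 -0.3784] [ 573.4 -378.1] [51.8 41.9] 9.2
top nut 215 [ 0.4366 -0.0673] [436.6 -67.2] [49.3 45.9] 78.9
flat normals deg 48 0.04595754377674827 0.050074952689903564
top Y [481.4 274.6] [97.5 97.9] 18.6 [0.4809 0.2742]
top G [601.3 213.7] [99.  92.9] 18.5 [0.6022 0.2148]
top tray [541.2 243.8] [205.9 204.7] 19.3
side cn 55 [ 0.5564 -0.1003] (557.4, -102.0) 11.5
side bn 47 [ 0.4395 -0.3694] (440.8, -370.9) 10.9
side bt 302 [ 0.4244 -0.208 ] (426.5, -210.0) 29.4
side rt 244 [ 0.5507 -0.2263] (552.6, -229.6) 29.8
side mag 156 [ 0.5724 -0.3761] [ 578.6 -378.2] [54.7 44.2] 5.7
side nut 223 [ 0.439  -0.0657] [439.6 -66.7] [45.4 52.3] 48.2
flat normals deg 49 0.04684525157324814 0.051634887369352844
side Y [485.3 270.2] [ 98.7 101.8] 19.7 [0.4851 0.2722]
side G [606.3 213.4] [100.9  95.2] 19.4 [0.6075 0.213 ]
side tray [544.9 243. ] [207.5 206.6] 19.5
```

View pics/top1.png

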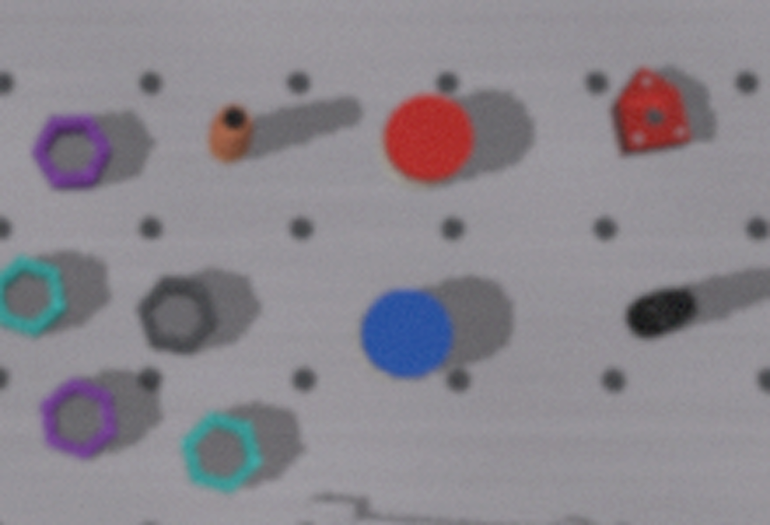

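```bash
cat >> h.py <<'E'
TA=np.radians(19.3);TC=np.array([.543,.2434]);u=np.array([np.cos(TA),np.sin(TA)]);v=np.array([-u[1],u[0]])
SLOT=dict(Y=TC-.0485*(u-v),G=TC+.0485*(u-v),W=TC+.0485*(u+v),B=TC-.0485*(u+v))
def quat(close):  # tool down, closing axis at angle `close` in the world xy plane
    y=close+np.pi/2;return np.array([0,np.cos(y/2),np.sin(y/2),0])
def best(xy,z,cands):
    """approach pose keeping the last joint nearest the middle of its range"""
    o=[]
    for c in cands:
        for k in(0,np.pi):
            q=ik([*xy,z],quat(c+k))
            if q is not None:o.append((abs(q[6]),c+k))
    return min(o)[1]
def pickup(xy,z,cands,opening,hi=.17,squeeze=40):
    c=best(xy,hi,cands);move_gripper(opening);move_pose([*xy,hi],quat(c))
    movel([*xy,z],max_speed=.12);move_gripper(0,squeeze)
    s=get_state();print("grip",s["gripper_width"],s["grip_force"],s["eef_pos"].round(4),s["t"])
    movel([*xy,hi],max_speed=.2);s=get_state();print("lift",s["gripper_width"],s["grip_force"],s["t"]);return c
def place(xy,z,cands,opening,hi=.19):
    c=best(xy,hi,cands);move_pose([*xy,hi],quat(c));movel([*xy,z+.015],max_speed=.15)
    hit=movel([*xy,z-.001],max_speed=.025,stop_force=5);s=get_state();print("hit",hit,s["eef_pos"].round(4))
    move_gripper(opening);movel([*xy,hi],max_speed=.2);print("t",get_state()["t"])
E
python3 - <<'E'
from h import *
c=[TA,TA+np.pi/2]
pickup((.555,-.102),.029,np.radians([0,30,60,90,120,150]),.06)
place(SLOT["Y"],.037,c,.05)
p,d=camera("side");cv2.imwrite("pics/side2.png",p)
E
```

```text
grip 0.02665850736479391 39.487646450288594 [ 0.5556 -0.1022  0.0297] 5.3167
lift 0.026865922206188254 39.377571288496256 6.175
hit True [0.4811 0.273  0.0377]
t 10.5
```

View pics/side2.png

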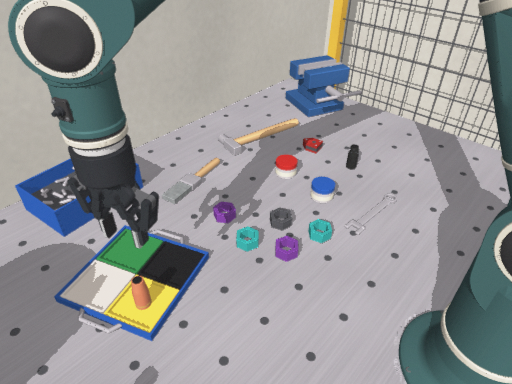

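The nozzle stands upright at (141,293) in the yellow insert and nothing else has moved. Continue with the tin and magnet.

Run:
```python
from h import *
c=[TA,TA+np.pi/2]
pickup((.4245,-.210),.034,np.radians([0,30,60,90,120,150]),.083)
place(SLOT["W"],.042,c,.072)
m=np.radians(8)
a=pickup((.570,-.3775),.026,[m+np.pi/2],.062)
place(SLOT["G"],.034,c,.05)
p,d=camera("side");cv2.imwrite("pics/side3.png",p)
```

```text
grip 0.0552817536776349 41.439258456230164 [ 0.425  -0.2103  0.0349] 14.4167
lift 0.055003586880288474 42.47516334056854 15.25
hit True [0.5727 0.305  0.043 ]
t 19.9917
grip 0.03889637943915989 42.44531214237213 [ 0.5706 -0.378   0.0272] 24.3583
lift 0.039069553468584775 41.77617073059082 25.225
hit True [0.6047 0.2134 0.0351]
t 30.1917
```

View pics/side3.png

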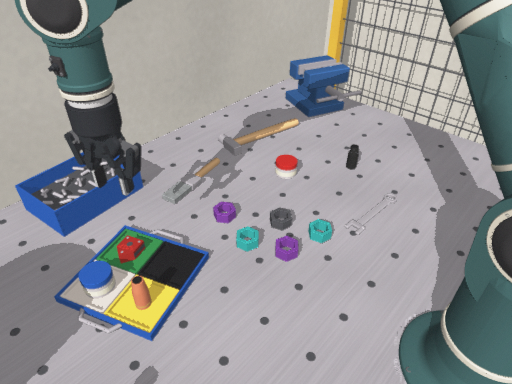

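The tin at (97,280) is in the white insert and the magnet at (130,248) is flat in the green one. The nut is next, then a check from both cameras with the arm clear.

Run:
```python
from h import *
c=[TA,TA+np.pi/2]
pickup((.438,-.067),.027,np.radians([48.5,108.5,168.5]),.065)
place(SLOT["B"],.035,c,.056)
set_joints([1.254,.468,-.012,1.603,.006,1.071,-.056])
S=SLOT
for n in("top","side"):
    p,d=camera(n);P=cloud(n,d);cv2.imwrite(f"pics/{n}4.png",p)
    off=np.array([-.0018,-.0003]) if n=="top" else np.array([.0018,.0003])
    for k,h in dict(Y=.073,W=.048,G=.030,B=.032).items():
        m=pick(P,p,S[k],.046,h-.007,h+.006);X=P[m][:,:2]-off
        q,s,a=cv2.minAreaRect((X*1000).astype(np.float32))
        print(n,k,m.sum(),((X.mean(0)-S[k])*1000).round(1),(np.array(q)-S[k]*1000).round(1),np.round(s,1),round(a,1))
    w=p[120:220,80:210] if n=="top" else p[220:340,50:220]
    cv2.imwrite(f"pics/{n}5.png",cv2.convertScaleAbs(cv2.resize(w,None,fx=4,fy=4,interpolation=cv2.INTER_CUBIC),alpha=1.5 if n=="top" else 1))
s=get_state();print(s["t"],s["wrist_force"])
```

```text
grip 0.04504043335180476 41.235989928245544 [ 0.4385 -0.0671  0.0277] 33.4333
lift 0.044998443227241586 41.15067958831787 34.3
hit True [0.5132 0.1814 0.0358]
t 38.1583
top Y 82 [-1.7 -1.4] [-1.9 -1. ] [20.1 21.2] 21.2
top W 487 [-1.9 -2.3] [-1.3 -2.1] [55.6 54.5] 3.9
top G 336 [-3.1  2.7] [-3.8  6.8] [42.2 53.5] 19.3
top B 223 [-1.4 -1.5] [-0.9 -1. ] [51.4 45.5] 50.9
side Y 136 [-4.1 -0.2] [-2.5 -0.7] [20.5 21.6] 34.8
side W 677 [-4.6 -0.8] [-2.3 -2.3] [55.8 55.6] 45.7
side G 394 [-5.9  2.9] [-4.5  5.5] [41.9 53.2] 19.7
side B 313 [-3.3 -1. ] [-1.6 -2.6] [51.2 46.9] 49.0
41.3333 [-0.32310499 -0.24508859  0.06734862]
```

View pics/top5.png

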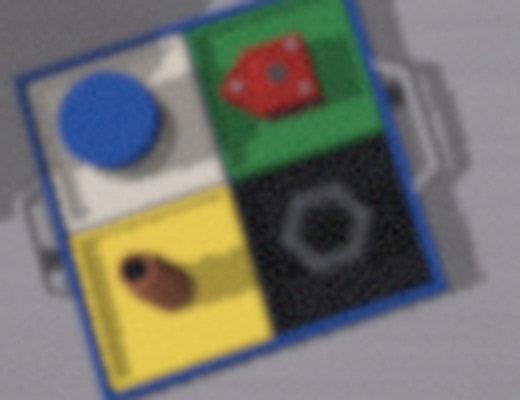

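View pics/side4.png

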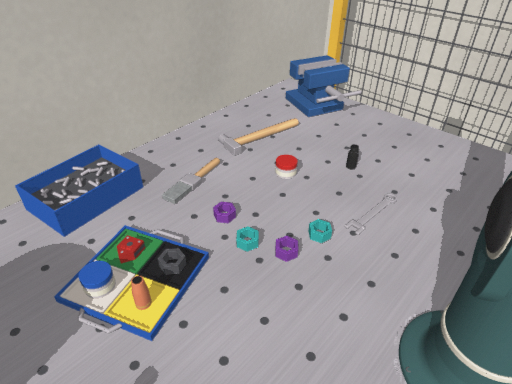

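All four parts are within about 3 mm of their insert centres, upright or flat as asked. The burnt nozzle, red tin and coloured nuts have not been touched.

```bash
python3 -c "
from workcell import *
print(close_job())"
```

```text
the job is handed in; nothing more can be done
None
```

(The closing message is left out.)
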